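Press home a curved row of wooden plugs on a plaque

ROBOT

A 6-joint arm with a two-finger parallel gripper is mounted at the origin on the work surface. World frame = base frame: x ahead of the robot, y to its left, z up, the work surface at z = 0. Lengths are in mm, angles in rad, forces in N, time in s.
With the tool pointing down it reaches from about 425 to 950 mm from the base axis. Payload 14.7 kg.
Tool frame: the origin (TCP) lies between the finger pads; the fingertips stand 8 mm ahead of it and the grasp point (between the pads) lies 11 mm behind it (robot.tips_ahead is the distance from the TCP to the fingertips, in mm); z points along the fingers, y is the direction in which the jaws open and shut (so a half turn about z gives the same grasp; the last joint's range is limited). The gripper opens to 85 mm and grips with 20 to 120 N. Pads are 22 mm wide; open, the fingers measure 114 mm over their backs; the gripper's body (76 mm by 85 mm) begins 54 mm behind the grasp point. The pads swing forward as they close: fully open they stand 13 mm farther back than shut.
Start: joints at [-1.32, 0.48, 1.596, -0, 1.065, -0.047], TCP at [190.738, -621.379, 239.297] pointing down, gripper open.
Joint ranges: [-2.75, 2.75], [-0.82, 2.05], [0.23, 2.67], [-1.56, 4.7], [0.09, 2.69], [-2.92, 2.92]. Speed limits (rad/s): [1.89, 1.89, 2.39, 3.01, 3.01, 3.01].

INTERFACE

Orientations are given as a unit quaternion [w, x, y, z].
In Python, from bench import robot, solver, optics gives the robot as it stands. The module is installed in compiled form; this text tells all that it offers. Calls block until the motion is done:
- robot.move_pose(position, orientation): joint-space move of the TCP to a pose.
- robot.movel(position, speed=150, attitude=None): straight line of the TCP; attitude=None keeps the orientation; speed is the mean speed in mm/s.
- robot.move_j(angles): joint-space move.
- robot.set_gripper(opening): finger opening in mm; the grip force is fixed at half the most; returns when the fingers have stopped.
- robot.sleep(seconds).
- solver.inverse_kinematics(position, orientation): joint angles nearest the present ones, or None.
- robot.sense(): the state.
- optics.capture(name): name is "scene" or "top"; returns a dict with "color" (420x560x3 uint8, red, green, blue), "K" (3x3 intrinsics, pixels), "R" (3x3) and "t" (3): a world point X has camera coordinates R X + t. Camera axes: x right, y down, z forward; pixel columns grow to the right and rows downward; lengths in mm; the calibration is good to about 2 mm. A picture is of the moment at which its call begins. There is no depth.
A pose or a line that the arm cannot do raises robot.Unreachable and nothing moves.
- robot.finish_job(): hands the job in, once; it reports no verdict.
Trained networks look in a picture, given as the dict that the camera call returned (one of the last four; its "shot" number tells which), for a name from the list of things; names that differ only in an ending like _2 or _b are one class to them, and where a whole thing is asked for, a point or a joint stands for the part that bears it (a point fixed in the world has none). Each returns a list of dicts, best first, with "confidence" (0 to 1); they miss things now and then, are a little off and sometimes report something else, mostly with a low value. They report only what shows in the picture. A call takes as long as a camera call.
- optics.silhouettes(thing, picture): "mask" (420x560 bool, what is visible of it).
- optics.place_of(thing, picture): "at" ([x, y, z] in mm, in the coordinates of the camera as it stood for that picture, good to about 4 mm: a listed point, or the origin of a listed thing).
The state is a dict: "time": time; "q": joint angles; "joint_velocities": joint speeds; "tau": joint torques, N m; "tool_pos": TCP position; "tcp_rot": TCP orientation; "contact_force": force on the tool from outside, world axes, zero at the start; "wrist_torque": the same for the moment, N m; "grip_width": finger opening in mm.
Only numpy, scipy, OpenCV 4.12 (cv2) and the standard library are available. Lean on these libraries where they do the work, as an engineer would, in place of code of your own. Each camera call takes 0.05 s, during which the arm holds its last target. There are 200 camera calls.

TASK

Run your closed fingertips lightly along the S-shaped row of domed wooden plugs on the plaque, so that every plug ends pressed fully home in the board. Begin at the end next to the hanging ring and follow the row in order to the far end without skipping ahead; do not press hard, pull any plug out, or disturb the spare plug, the glue pot and the other things lying about.

Things in the scene. Friction and masses are not known exactly. Their poses are not given: they have to be found in the camera images.
- board: the plaque: a plywood board 170 x 220 mm (its x and y) and 18 mm thick, fixed flat on the table. Origin at the centre of its underside, z up. Seven domed wooden plugs stand in it in an S-shaped row that runs along its y axis, from plug 1 (y = -70 mm) to plug 7 (y = +70 mm), swinging 26 mm to either side in x. A flat steel hanging ring (28 mm wide) sticks out from the middle of the -y edge, next to plug 1
- plug1_top (a point): the top of the dome of plug 1 (the one next to the hanging ring): a wooden button 22 mm wide, dome 5 mm high (spherical, radius 14.6 mm). Its top is 23 mm above the table when fully home, about 27 mm when up. Neighbours are about 30 mm apart, centre to centre
- plug2_top (a point): the top of the dome of plug 2 (counted along the row from the ring): a wooden button 22 mm wide, dome 5 mm high (spherical, radius 14.6 mm). Its top is 23 mm above the table when fully home, about 27 mm when up. Neighbours are about 30 mm apart, centre to centre
- plug3_top (a point): the top of the dome of plug 3 (counted along the row from the ring): a wooden button 22 mm wide, dome 5 mm high (spherical, radius 14.6 mm). Its top is 23 mm above the table when fully home, about 27 mm when up. Neighbours are about 30 mm apart, centre to centre
- plug4_top (a point): the top of the dome of plug 4 (counted along the row from the ring): a wooden button 22 mm wide, dome 5 mm high (spherical, radius 14.6 mm). Its top is 23 mm above the table when fully home, about 27 mm when up. Neighbours are about 30 mm apart, centre to centre
- plug5_top (a point): the top of the dome of plug 5 (counted along the row from the ring): a wooden button 22 mm wide, dome 5 mm high (spherical, radius 14.6 mm). Its top is 23 mm above the table when fully home, about 27 mm when up. Neighbours are about 30 mm apart, centre to centre
- plug6_top (a point): the top of the dome of plug 6 (counted along the row from the ring): a wooden button 22 mm wide, dome 5 mm high (spherical, radius 14.6 mm). Its top is 23 mm above the table when fully home, about 27 mm when up. Neighbours are about 30 mm apart, centre to centre
- plug7_top (a point): the top of the dome of plug 7 (the last, farthest along the row from the ring): a wooden button 22 mm wide, dome 5 mm high (spherical, radius 14.6 mm). Its top is 23 mm above the table when fully home, about 27 mm when up. Neighbours are about 30 mm apart, centre to centre
- plug1 (a joint): how far plug 1 is pushed in, in m: 0 = up (starts within 1 mm of this), 0.004 = fully home against the stop, the dome's rim on the board; negative = pulled out. A push-fit: takes about 3 N and stays where it is left
- plug2 (a joint): how far plug 2 is pushed in, in m: 0 = up (starts within 1 mm of this), 0.004 = fully home against the stop, the dome's rim on the board; negative = pulled out. A push-fit: takes about 3 N and stays where it is left
- plug3 (a joint): how far plug 3 is pushed in, in m: 0 = up (starts within 1 mm of this), 0.004 = fully home against the stop, the dome's rim on the board; negative = pulled out. A push-fit: takes about 3 N and stays where it is left
- plug4 (a joint): how far plug 4 is pushed in, in m: 0 = up (starts within 1 mm of this), 0.004 = fully home against the stop, the dome's rim on the board; negative = pulled out. A push-fit: takes about 3 N and stays where it is left
- plug5 (a joint): how far plug 5 is pushed in, in m: 0 = up (starts within 1 mm of this), 0.004 = fully home against the stop, the dome's rim on the board; negative = pulled out. A push-fit: takes about 3 N and stays where it is left
- plug6 (a joint): how far plug 6 is pushed in, in m: 0 = up (starts within 1 mm of this), 0.004 = fully home against the stop, the dome's rim on the board; negative = pulled out. A push-fit: takes about 3 N and stays where it is left
- plug7 (a joint): how far plug 7 is pushed in, in m: 0 = up (starts within 1 mm of this), 0.004 = fully home against the stop, the dome's rim on the board; negative = pulled out. A push-fit: takes about 3 N and stays where it is left
- spare_plug: a loose spare domed wooden plug, 22 mm wide and 5 mm high, lying dome up on the board away from the row; a bystander. Origin at the centre of its underside
- glue_pot: a small closed glue pot, 28 mm wide and 42 mm high, standing loose on the board; a bystander. Origin at the centre of its underside
- tape_roll: a roll of tape lying flat on the table, 56 mm wide and 20 mm high, loose; a bystander
- sanding_block: a cork sanding block, 70 x 45 x 25 mm, loose on the table; a bystander
- mallet: a small rubber-headed mallet lying on the table, 240 mm long; a bystander, not needed
- camera: a black photo camera, 120 mm wide and 95 mm high, loose on the table; a bystander

How it is judged:
By the outcome, as a careful person would: the job done as asked, in the order asked, and still so for the second after the job is handed in, with the robot touching nothing.
It also fails if it takes over 48 s, if anything falls off the work surface, if the arm or the gripper's body presses on something with over 40 N, if the wrist force passes 120 N, or if a joint passes its speed limit or range.

## Working session

There is one attempt and no reset: what is moved stays moved. The work goes in short steps, each a Python script; the robot and the scene stay as the last script left them, time stands still between calls to the robot, and variables do not carry over. Pictures are saved under pics/ and viewed, about 8 in all and at most 12, crops included, and the job is handed in when it is done.

```bash
mkdir -p pics
python3 - <<'E'
from bench import robot, solver, optics
import cv2, numpy as np
s=robot.sense(); print(s['time'],s['tcp_rot'],s['contact_force'])
for n in ("scene","top"):
    c=optics.capture(n); cv2.imwrite(f"pics/{n}0.png",c["color"][:,:,::-1])
    print(n,c["K"].tolist(),c["R"].tolist(),c["t"].tolist())
    for th in ["board"]+[f"plug{i}_top" for i in range(1,8)]+["spare_plug","glue_pot"]:
        for d in optics.place_of(th,c)[:2]:
            print(th,round(d["confidence"],2),np.round(c["R"].T@(np.array(d["at"])-c["t"]),1))
print(robot.sense()['time'])
E
```

```text
0.0 [-6.05690513e-04  9.88932185e-01  1.48366987e-01 -5.87708802e-05] [ 0.49832388  0.0133073  -0.06293309]
scene [[397.2650867792674, 0.0, 280.71080316738744], [0.0, 397.2650867792674, 208.53112651353467], [0.0, 0.0, 1.0]] [[-0.7362959738988496, 0.6763881458103383, -0.01916546445033823], [0.3700030018752595, 0.3787369284870399, -0.848325478577356], [-0.566538628359657, -0.6317099138112808, -0.5291281199944898]] [362.5130737831678, -125.87031604248314, 1239.6365620901722]
board 0.76 [539.7 -53.3  -6.6]
board 0.48 [509.3  19.7  20.7]
plug1_top 0.61 [567.8  10.7  23.6]
plug2_top 0.54 [575.5 -18.8  25.1]
plug3_top 0.54 [566.1 -43.3  19.2]
plug3_top 0.45 [ 480.3 -387.3   -3.4]
plug4_top 0.36 [536.1 -52.4  28.6]
plug5_top 0.47 [509. -61.  25.]
plug5_top 0.4 [538.3 -51.4  -6.5]
plug6_top 0.35 [495.6 -86.2  24.5]
plug7_top 0.59 [ 504.5 -110.2   25.3]
plug7_top 0.39 [ 556.7 -127.8   20. ]
spare_plug 0.37 [ 555.9 -129.3   17.4]
glue_pot 0.52 [509.6  20.8  18.8]
top [[401.3006986644807, 0.0, 278.4370513926361], [0.0, 401.3006986644807, 214.44224398524915], [0.0, 0.0, 1.0]] [[-0.06480097746747362, -0.9978768942133861, -0.006522063654000022], [-0.9709443646200033, 0.06455810520441403, -0.23043283590902142], [0.23036465469320194, -0.008599712056962288, -0.9730663753416925]] [6.716383462979563, 485.09015215822194, 1007.0545495127463]
board 0.56 [535.4 -52.4  -0.8]
board 0.37 [577.3 -20.5  24.8]
plug1_top 0.36 [567.5   8.7  26.6]
plug2_top 0.5 [574.8 -19.3  26.7]
plug2_top 0.31 [564.4 -42.3  26.6]
plug3_top 0.55 [574.8 -22.1  26.1]
plug3_top 0.43 [564.8 -45.   25.2]
plug4_top 0.62 [539.5 -56.3  27.5]
plug5_top 0.46 [509.  -64.4  25.2]
plug6_top 0.56 [463.3 326.6   5. ]
plug6_top 0.52 [495.3 -88.6  27.8]
plug7_top 0.48 [ 504.5 -115.2   26.3]
spare_plug 0.41 [ 560.  -129.9   16.6]
glue_pot 0.63 [574.5 -19.9  23.8]
glue_pot 0.4 [512.4  26.2  18.5]
1.1
```

Run:
```python
import cv2, numpy as np
a=cv2.imread("pics/scene0.png"); b=cv2.imread("pics/top0.png")
cv2.imwrite("pics/both.png",cv2.resize(np.hstack([a,b]),(800,300),interpolation=cv2.INTER_AREA))
c=b[130:290,210:370]; d=a[150:310,210:370]
cv2.imwrite("pics/crop.png",np.hstack([cv2.resize(x,(400,400),interpolation=cv2.INTER_CUBIC) for x in (d,c)]))
```

```text
(no output)
```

View pics/both.png

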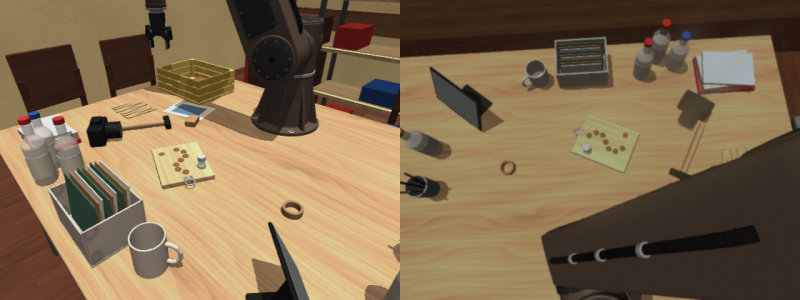

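View pics/crop.png

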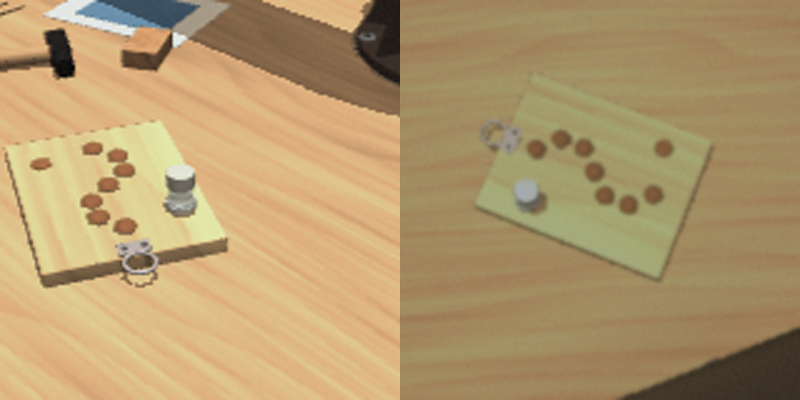

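The views agree on the row. The ring is at crop (500,135) in the top view, plug 1 is beside it at (537,149), and the S runs to plug 7 at (653,194). The spare is at (663,147) and the pot at (527,195). I'll refine this with blob centroids triangulated from both views.

Run:
```python
from bench import robot, solver, optics
import cv2, numpy as np
g=np.array([[567.6,9.7,25.5],[575.2,-19,26],[565,-43.5,25],[538,-54.5,27],[509,-62.7,25],[495.4,-87.4,26],[504.5,-113,26]])
P={};B={}
for n in ("scene","top"):
    c=optics.capture(n); P[n]=c["K"]@np.c_[c["R"],c["t"]]
    h=cv2.cvtColor(c["color"],cv2.COLOR_RGB2LAB).astype(float)
    uv=(P[n]@np.c_[g,np.ones(7)].T); uv=(uv[:2]/uv[2]).T
    a=h[...,1]; out=[]
    for u in uv:
        # redness-weighted centroid
        p=u.copy()
        for _ in range(6):
            Y,X=np.mgrid[:420,:560]; m=np.hypot(X-p[0],Y-p[1])<5
            w=np.where(m,np.clip(a-137,0,None),0)
            if w.sum()<20: print(n,'weak',w.sum()); break
            p=np.array([(w*X).sum(),(w*Y).sum()])/w.sum()
        out.append(p)
    B[n]=np.array(out); print(n,np.round(B[n]-uv,1).tolist())
X=cv2.triangulatePoints(P["scene"],P["top"],B["scene"].T,B["top"].T); X=(X[:3]/X[3]).T
print(np.round(X,1).tolist()); print(np.round(np.linalg.norm(np.diff(X[:,:2],axis=0),axis=1),1))
# rigid fit of S model: y=-70..70, x=26*sin shape
y=np.linspace(-70,70,7)
d=X[6,:2]-X[0,:2]; print("span",np.linalg.norm(d)); e=d/np.linalg.norm(d); nrm=np.array([e[1],-e[0]])
q=X[:,:2]-X[:,:2].mean(0); print("along",np.round(q@e,1),"across",np.round(q@nrm,1))
np.save("plugs.npy",X)
```

```text
scene [[0.9, 2.1], [-0.1, 0.8], [1.4, 3.0], [1.7, 2.2], [0.3, -0.2], [1.2, 3.7], [-0.2, 1.7]]
top weak 19.0
top weak 19.0
top weak 15.0
top weak 17.0
top weak 17.0
top weak 12.0
top [[-0.6, 0.1], [0.0, 0.0], [0.0, 0.0], [0.0, 0.0], [0.0, 0.0], [0.0, 0.0], [0.0, 0.0]]
[[568.1, 12.0, 21.3], [575.7, -19.0, 24.1], [565.4, -42.1, 17.9], [537.6, -52.9, 21.7], [508.6, -62.4, 25.6], [496.0, -86.3, 16.3], [505.5, -113.3, 21.3]]
[31.9 25.3 29.9 30.5 27.  28.6]
span 140.04354046657244
along [-71.3 -47.  -21.7   0.4  21.9  48.9  68.8] across [  0.5 -20.1 -21.2  -1.2  20.5  21.1   0.5]
```

```bash
cat > h.py <<'E'
from bench import robot, solver, optics
import numpy as np
g=np.array([[567.6,9.7],[575.2,-19],[565,-43.5],[538,-54.5],[509,-62.7],[495.4,-87.4],[504.5,-113]])
k=np.arange(-3,4); best=None
for s in (1,-1):
    m=np.c_[s*26*np.sin(np.pi*k/3),k*70/3]
    U,S,Vt=np.linalg.svd(m.T@(g-g.mean(0))); D=np.diag([1,np.linalg.det(U@Vt)]); R=(U@D@Vt)
    f=m@R+g.mean(0); r=np.linalg.norm(f-g,axis=1)
    if best is None or r.sum()<best[1].sum(): best=(f,r)
plugs,res=best
tip=robot.tips_ahead
Q=[0,1,0,0]
E
python3 - <<'E'
from h import *
print(np.round(plugs,1).tolist(),np.round(res,1),tip)
robot.set_gripper(0)
robot.move_pose([*plugs[0],60+tip],Q)
s=robot.sense(); print(s['time'],s['tool_pos'],s['grip_width'],s['contact_force'])
t=s['time']; robot.movel([*plugs[0],33+tip],speed=60); s=robot.sense(); print(s['time']-t,s['tool_pos'],s['contact_force'])
t=s['time']; robot.movel([*plugs[0],32+tip],speed=20); s=robot.sense(); print(s['time']-t,s['tool_pos'],s['contact_force'])
import cv2
for n in ("scene","top"):
    cv2.imwrite(f"pics/{n}1.png",optics.capture(n)["color"][:,:,::-1])
a=cv2.imread("pics/scene1.png")[150:310,210:370]; b=cv2.imread("pics/top1.png")[130:290,210:370]
cv2.imwrite("pics/c1.png",np.hstack([cv2.resize(x,(400,400),interpolation=cv2.INTER_CUBIC) for x in (a,b)]))
E
```

```text
[[567.1, 10.0], [577.1, -20.9], [566.9, -41.8], [536.4, -52.9], [505.9, -64.0], [495.7, -84.9], [505.6, -115.8]] [0.5 2.7 2.5 2.3 3.3 2.5 3. ] 8.0
4.6333 [567.35999232   9.31503027  68.14733025] 0.30870671145955003 [-0.39654734 -0.77132816  0.26729805]
0.5999999999999996 [566.96681682   9.98944993  40.66159829] [-0.58553891  1.00052824  0.02352726]
0.25 [567.26797289   9.9705849   40.20258719] [0.55155215 0.13487137 0.0946058 ]
```

View pics/c1.png

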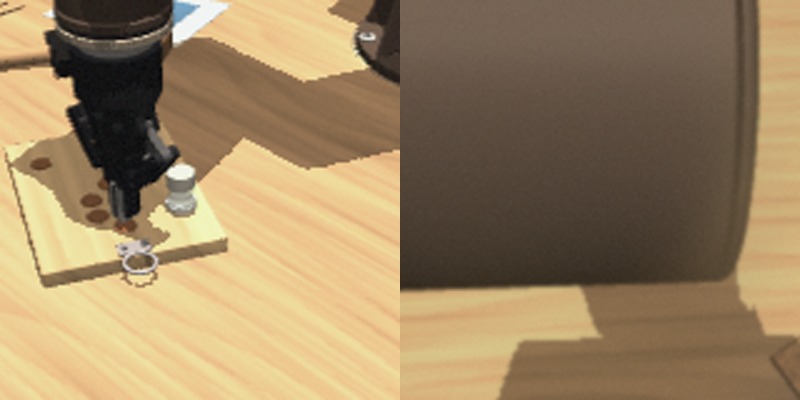

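Run:
```python
import cv2, numpy as np
K=np.array([[397.265,0,280.711],[0,397.265,208.531],[0,0,1]])
R=np.array([[-0.736296,0.676388,-0.0191655],[0.370003,0.378737,-0.848325],[-0.566539,-0.63171,-0.529128]]);t=np.array([362.513,-125.870,1239.6366])
def pr(p):
    u=K@(R@np.array(p)+t); return (u[:2]/u[2]-[245,215])*10
im=cv2.resize(cv2.imread("pics/scene1.png")[215:265,245:295],(500,500),interpolation=cv2.INTER_NEAREST)
im0=cv2.resize(cv2.imread("pics/scene0.png")[215:265,245:295],(500,500),interpolation=cv2.INTER_NEAREST)[:, :300]
def dot(i,p,c): 
    x=pr(p)+5; cv2.circle(i,tuple(int(v) for v in x),4,c,-1)
for i in (im,im0):
    for x,y in [[567.6,9.7],[575.2,-19],[565,-43.5]]: dot(i,(x,y,25.5),(0,255,0))
for dx in(-11,11):
    for dy in(-14,14): dot(im,(567.3+dx,10+dy,32.2),(255,255,0))
cv2.imwrite("pics/z.png",np.hstack([im,im0]))
```

```text
(no output)
```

View pics/z.png

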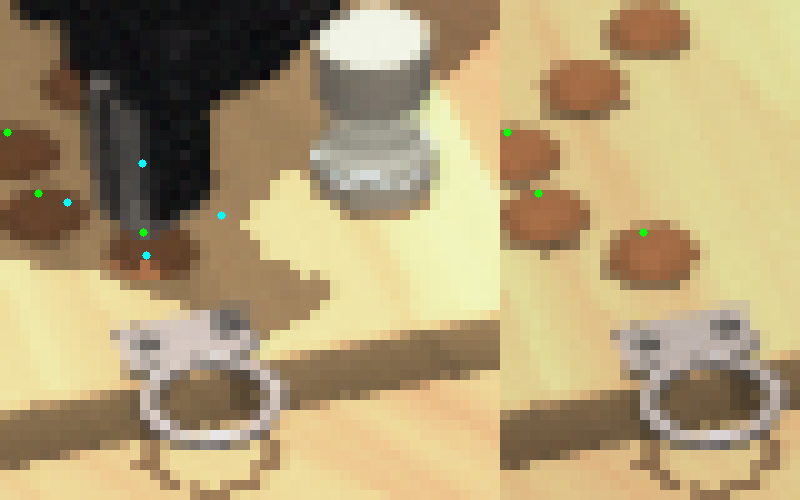

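Run:
```python
import cv2, numpy as np
from scipy import ndimage as nd
from h import g
Pc={}
K=np.array([[397.265,0,280.711],[0,397.265,208.531],[0,0,1]])
R=np.array([[-0.736296,0.676388,-0.0191655],[0.370003,0.378737,-0.848325],[-0.566539,-0.63171,-0.529128]]);t=np.array([362.513,-125.870,1239.6366])
Pc["scene"]=K@np.c_[R,t]
K=np.array([[401.3007,0,278.437],[0,401.3007,214.442],[0,0,1]])
R=np.array([[-0.064801,-0.997877,-0.006522],[-0.970944,0.064558,-0.230433],[0.230365,-0.0086,-0.973066]]);t=np.array([6.716,485.090,1007.0545])
Pc["top"]=K@np.c_[R,t]
B={}
for n in Pc:
    a=cv2.imread(f"pics/{n}0.png").astype(float); r=a[...,2]/(a[...,1]+1); 
    uv=Pc[n]@np.c_[g,np.full(7,24),np.ones(7)].T; uv=(uv[:2]/uv[2]).T
    bg=np.median(r[int(uv[:,1].min())-5:int(uv[:,1].max())+5,int(uv[:,0].min())-5:int(uv[:,0].max())+5])
    m=np.clip(r-bg-.15,0,.35); lab,k=nd.label(r>bg+.2)
    c=np.array(nd.center_of_mass(m,lab,range(1,k+1)))[:,::-1]; sz=nd.sum(lab>0,lab,range(1,k+1))
    i=[np.argmin(np.hypot(*(c-u).T)+ (sz<6)*99) for u in uv]
    B[n]=c[i]; print(n,sz[i],np.round(B[n]-uv,1).tolist())
X=cv2.triangulatePoints(Pc["scene"],Pc["top"],B["scene"].T,B["top"].T); X=(X[:3]/X[3]).T
print(np.round(X,1).tolist())
for n in Pc: # intersect plane z=24
    P=Pc[n];H=np.linalg.inv(np.c_[P[:,:2],P[:,2]*24+P[:,3]]); p=H@np.c_[B[n],np.ones(7)].T; p=(p[:2]/p[2]).T; print(n,np.round(p,1).tolist()); np.save(n+".npy",p)
```

```text
scene [38. 38. 36. 33. 30. 26. 28.] [[0.9, 1.7], [0.5, 1.7], [1.0, 1.8], [1.6, 1.3], [1.0, 1.5], [0.6, 1.6], [-0.3, 1.1]]
top [31. 31. 28. 31. 28. 28. 30.] [[-0.1, 0.2], [-0.4, -0.5], [-0.3, 0.1], [-0.7, 0.5], [-0.2, 0.2], [-0.1, -0.4], [0.7, -0.7]]
[[567.5, 10.8, 20.1], [576.8, -17.3, 21.1], [565.0, -41.9, 20.0], [536.7, -51.9, 21.2], [508.6, -61.5, 20.3], [496.3, -86.5, 20.4], [506.1, -114.5, 21.0]]
scene [[570.2, 16.1], [578.6, -12.9], [567.8, -36.1], [538.6, -47.5], [511.5, -55.9], [499.1, -80.5], [508.4, -109.3]]
top [[567.1, 10.0], [576.7, -18.0], [564.6, -42.7], [536.7, -52.6], [508.5, -62.2], [496.5, -87.3], [506.3, -115.2]]
```

```bash
cat >> h.py <<'E'
plugs=np.array([[567.5,10.8],[576.8,-17.3],[565,-41.9],[536.7,-51.9],[508.6,-61.5],[496.3,-86.5],[506.1,-114.5]])+[0.8,1.7]
def press(p,log=True):
    robot.movel([*p,29+tip],speed=60)
    z=29; tr=[]
    while z>21.5:
        z-=1.0 if z>24.6 else 0.35
        robot.movel([*p,z+tip],speed=12)
        s=robot.sense(); f=s['contact_force'][2]; tr.append((round(z,2),round(s['tool_pos'][2]-tip,2),round(f,1)))
        if f>6.5 and z<24.7 or f>10: break
    print(round(s['time'],2),tr)
    return z
E
python3 - <<'E'
from h import *
press(plugs[0]); s=robot.sense(); print(s['contact_force'],s['wrist_torque'],s['tool_pos'])
robot.movel([*plugs[0],30+tip],speed=60); print(robot.sense()['time'])
E
```

```text
8.33 [(28.0, np.float64(27.92), np.float64(-0.7)), (27.0, np.float64(26.93), np.float64(-0.3)), (26.0, np.float64(26.02), np.float64(1.4)), (25.0, np.float64(25.01), np.float64(1.2)), (24.0, np.float64(23.97), np.float64(1.0)), (23.65, np.float64(23.64), np.float64(1.5)), (23.3, np.float64(23.3), np.float64(3.6)), (22.95, np.float64(22.96), np.float64(1.9)), (22.6, np.float64(22.66), np.float64(3.9)), (22.25, np.float64(22.45), np.float64(7.3))]
[-0.66445356 -0.50801012  7.27842787] [-0.11372246  0.06163638 -0.0051884 ] [568.37535517  12.48639706  30.44562161]
8.6083
```

Plug 1 met a firm stop near 22.5 mm at about 7 N. I'll do the rest in order.

Run:
```python
from h import *
import builtins
for i in range(1,7):
    robot.movel([*plugs[i],30+tip],speed=60)
    press(plugs[i])
    robot.movel([*plugs[i],30+tip],speed=60)
print(robot.sense()['time'])
```

```text
12.0 [(28.0, np.float64(27.94), np.float64(-0.1)), (27.0, np.float64(26.98), np.float64(0.5)), (26.0, np.float64(26.01), np.float64(1.2)), (25.0, np.float64(24.98), np.float64(1.8)), (24.0, np.float64(23.94), np.float64(1.9)), (23.65, np.float64(23.66), np.float64(2.0)), (23.3, np.float64(23.3), np.float64(3.1)), (22.95, np.float64(22.94), np.float64(1.9)), (22.6, np.float64(22.64), np.float64(3.9)), (22.25, np.float64(22.46), np.float64(7.3))]
15.63 [(28.0, np.float64(27.93), np.float64(-0.5)), (27.0, np.float64(26.93), np.float64(-0.7)), (26.0, np.float64(25.97), np.float64(1.1)), (25.0, np.float64(25.01), np.float64(0.6)), (24.0, np.float64(23.98), np.float64(2.1)), (23.65, np.float64(23.65), np.float64(2.6)), (23.3, np.float64(23.31), np.float64(2.8)), (22.95, np.float64(22.93), np.float64(2.3)), (22.6, np.float64(22.6), np.float64(3.4)), (22.25, np.float64(22.46), np.float64(8.0))]
19.31 [(28.0, np.float64(27.89), np.float64(-0.4)), (27.0, np.float64(27.02), np.float64(2.2)), (26.0, np.float64(26.0), np.float64(1.9)), (25.0, np.float64(24.97), np.float64(2.8)), (24.0, np.float64
[... 907 characters left out ...]
), np.float64(1.6)), (23.65, np.float64(23.67), np.float64(2.1)), (23.3, np.float64(23.29), np.float64(2.4)), (22.95, np.float64(22.94), np.float64(3.5)), (22.6, np.float64(22.61), np.float64(3.8)), (22.25, np.float64(22.43), np.float64(8.7))]
30.28 [(28.0, np.float64(27.95), np.float64(0.1)), (27.0, np.float64(26.94), np.float64(0.6)), (26.0, np.float64(26.0), np.float64(0.7)), (25.0, np.float64(24.97), np.float64(1.5)), (24.0, np.float64(23.97), np.float64(1.9)), (23.65, np.float64(23.65), np.float64(1.9)), (23.3, np.float64(23.31), np.float64(3.1)), (22.95, np.float64(22.94), np.float64(2.3)), (22.6, np.float64(22.61), np.float64(2.9)), (22.25, np.float64(22.44), np.float64(8.3))]
30.5583
```

All seven reached the same stop height. There's time left, so I'll run one light continuous pass along the row from plug 1 to 7, as the task words it, then lift clear and check.

Run:
```python
from h import *
import cv2
robot.movel([*plugs[0],34+tip],speed=90)
robot.movel([*plugs[0],22.45+tip],speed=20)
F=[]
for p in plugs[0:]:
    robot.movel([*p,22.45+tip],speed=45); F.append(np.round(robot.sense()['contact_force'],1).tolist())
print(F, robot.sense()['time'])
robot.movel([*plugs[6],90+tip],speed=120)
robot.move_j([-1.0,0.48,1.596,0,1.065,-0.047])
print(robot.sense()['time'])
for n in ("scene","top"):
    cv2.imwrite(f"pics/{n}2.png",optics.capture(n)["color"][:,:,::-1])
a=cv2.imread("pics/scene2.png")[150:310,210:370]; b=cv2.imread("pics/top2.png")[130:290,210:370]
cv2.imwrite("pics/c2.png",np.hstack([cv2.resize(x,(400,400),interpolation=cv2.INTER_CUBIC) for x in (a,b)]))
```

```text
[[-1.8, -0.1, 6.3], [0.2, -0.7, 4.5], [-0.8, -2.9, 6.3], [-3.2, -2.5, 9.6], [-2.2, -1.2, 8.0], [0.2, -0.3, 6.5], [-2.0, 0.1, 5.0]] 38.0
40.4
```

View pics/c2.png

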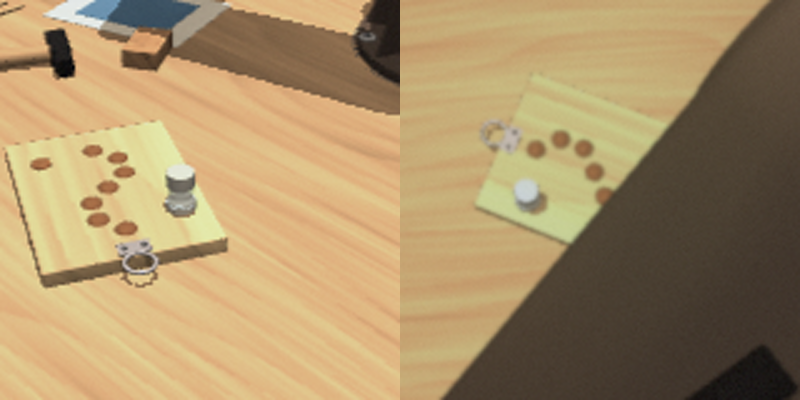

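All seven plugs now sit lower in the scene view: plug 1 has gone from (125,226) to (125,228) and plug 7 from (92,148) to (92,151). The spare at (40,163), the pot and the mallet are where they were.

```bash
python3 -c "
from bench import robot
robot.finish_job(); print(robot.sense()['time'])"
```

```text
the job is handed in; nothing more can be done
the job is handed in; nothing more can be done
```

All seven plugs are pressed home, and I handed the job in at about 40.5 s of the 48 s allowed.

- **What I did:** With the fingertips closed, I pressed each plug straight down in order from plug 1 (by the ring) to plug 7, lifting slightly between them. Then I made one continuous light pass along the row from 1 to 7 and moved the arm clear.
- **Forces:** The readings, taken at the end of each small move, stayed under 9 N in the presses and under 10 N in the pass. I did not record the force between those readings.
- **Height check:** Every plug stopped firmly at the same fingertip height of about 22.4–22.5 mm. That is about 0.5 mm below the stated 23 mm; since all seven agree, I took this as a height offset.
- **Last picture:** In the scene view all seven plugs sit lower than before. The spare plug, glue pot, mallet and sanding block have not visibly moved. I did not check the tape roll and photo camera afterwards. The arm hid part of the board in the last top view, so plugs 6 and 7 were confirmed only from the scene view and the force readings.
- **Disagreement:** The two cameras differed by up to about 7 mm on where the plugs were. I aimed between them, and the fingertips were wide enough to cover the difference.

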